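# Lift the pen caddy off the papers

### The job

The blue pen caddy is standing on a pile of papers that somebody needs. Put the orange stylus from its black stand upright into the empty hole of the caddy's white block, fully down, and let go of it while the caddy still stands on the pile; then lift the caddy by its wooden handle bar and hold it still and level about 10 cm above the pile, over the papers, with all its contents in it. Finish while holding it there (do not put it down or let go), never tip the caddy, and leave the other things on the desk where they are.

Things in the scene. Friction and masses are not known exactly. Their poses are not given: they have to be found in the camera images.
- caddy: blue loose pen caddy on the papers: open tray 220 (its x) x 150 mm (its y), walls 40 mm high, 0.27-0.45 kg, balanced near its middle; origin: centre of its underside, z up. Bar handle along x over a middle divider. White hole block, 42 mm square, top at 50 mm, in the +x +y corner; fixed yellow note block (30 mm high) at -x +y; glue pot on the -y side. Yaw within 0.65 rad of 0.
- caddy_grip (a point): centre of the caddy's wooden handle bar, 105 mm above the caddy's underside, midway along; the bar is 16 mm wide (caddy y), 16 mm high, 134 mm long (caddy x), on two posts 104 mm apart; free space beneath and beside it down to about 55 mm above the underside. Axes as the caddy's.
- caddy_hole (a point): centre of the mouth of the empty upright hole in the caddy's white block, at caddy x = 83, y = 45, z = 50 mm; 15 mm wide with a bevelled mouth, 38 mm deep, closed below. Axes as the caddy's.
- stylus: orange round stylus, 11 mm in diameter, 130 mm long, 30 g, loose, standing upright; origin: centre of its lower end (the foot, slightly tapered), z up along it.
- stylus_tip (a point): the lower end (foot) of the stylus, on its axis; same point as its origin.
- stand: fixed stylus stand: black block 56 mm square, top at 34 mm, on a 72 mm aluminium plate; the stylus stands upright in its loose 13 mm hole (floor 8 mm above the desk), its top 138 mm above the desk. In any of three places on the right of the desk, shared with the mug and canister. Origin: centre of its underside.
- papers: fixed pile of papers and folders, 297 mm (its x) x 210 mm (its y), 30 mm high, flat on top; origin: centre of its underside.
- glue: small white loose glue pot with a red cap, 42 mm across, 51 mm tall, 50 g, standing in the caddy's -y side; origin: centre of its underside. Must stay standing in the caddy.
- mug: white ceramic mug, 80 mm across, 90 mm tall, with a side handle; origin: centre of its underside. A bystander.
- canister: white round canister with a pale wooden lid, 82 mm across, 89 mm tall; origin: centre of its underside. A bystander.
- stapler: blue and black stapler, 150 x 38 x 52 mm, lying on the left; origin: centre of its underside. A bystander.
- tape: grey tape dispenser with an amber roll, 140 x 50 x 87 mm, on the left; origin: centre of its underside. A bystander.
- mouse: black computer mouse, 105 x 60 x 32 mm, near right; origin: centre of its underside. A bystander.
Things that resemble listed ones, but are neither listed nor needed, are in the scene too. There is more than one size of the glue; the one meant has the size given above.

How it is judged:
By the outcome, as a careful person would: the job done as asked, in the order asked, and still so for the second after the job is handed in, while the arm keeps its last pose, push and grip.
It also fails if it takes over 64 s, if anything falls off the work surface, if the arm or the gripper's body presses on something with over 40 N, if the wrist force passes 120 N, or if a joint passes its speed limit or range.

### The arm

A 6-joint arm with a two-finger parallel gripper is mounted at the origin on the work surface. World frame = base frame: x ahead of the robot, y to its left, z up, the work surface at z = 0. Lengths are in m, angles in degrees, forces in N, time in s.
With the tool pointing down it reaches from about 0.325 to 0.85 m from the base axis. Payload 15.5 kg.
Tool frame: the origin (TCP) lies midway between the tips of the shut fingers; the grasp point (between the pads) lies 19 mm behind it; z points along the fingers, y is the line along which they close (so a half turn about z gives the same grasp; the last joint's range is limited). The gripper opens to 91 mm and grips with 3 to 60 N. Pads are 32 mm wide; open, the fingers measure 118 mm over their backs; the gripper's body (76 mm by 178 mm) begins 60 mm behind the grasp point.
Start: joints at [63.34, 28.281, 77.091, -0, 74.628, -5.472], TCP at [0.226, 0.583, 0.214] pointing down, gripper open.
Joint ranges: [-166.48, 166.48], [-47.26, 123.95], [12.59, 153.08], [-70.14, 250.14], [6.76, 159.57], [-176.63, 176.63]. Speed limits (degrees/s): [108.29, 108.29, 147.25, 172.46, 172.46, 172.46].

### API

Orientations are given as a 3x3 rotation matrix whose columns are the frame's x, y, z axes.
In Python, from bench import ctrl gives the robot as it stands. The module is installed in compiled form; this text tells all that it offers. Calls block until the motion is done:
- ctrl.goto(position, orientation): joint-space move of the TCP to a pose.
- ctrl.move_l(position, vel=0.15, ori=None, contact_N=None): straight line of the TCP; ori=None keeps the orientation; vel is the mean speed in m/s. With contact_N (N) it stops when the force on the tool has changed by that much, and returns True; else False.
- ctrl.movej(angles): joint-space move.
- ctrl.command_gripper(opening): opening from 0.0 (shut) to 1.0 (fully open); the grip force is fixed at half the most; returns when the fingers have stopped.
- ctrl.sleep(seconds).
- ctrl.ik(position, orientation): joint angles nearest the present ones, or None.
- ctrl.read_camera(name): name is "scene" or "top" or "wrist"; returns the picture (384x512x3 uint8, blue, green, red); there is no depth.
- ctrl.camera_params(name): a dict with "fx", "fy", "cx", "cy" (pixels), "D" ([k1, k2, p1, p2, k3] as OpenCV has them; the pictures are not rectified), "pose" (4x4, takes a point from camera to world coordinates); the wrist camera has in their place "T_tool_cam" (4x4, takes a point from camera to tool coordinates, whose origin is the TCP and whose axes are the flange's). Camera axes: x right, y up, looking along -z (the intrinsics and any distortion apply to the point x, -y, -z); pixel columns grow to the right and rows downward; lengths in m; the calibration is good to about 2 mm. A picture is of the moment at which its call begins: read the wrist's pose just before it. camera_params takes no time and is no camera call.
A pose or a line that the arm cannot do raises ctrl.MotionError and nothing moves.
- ctrl.sign_off(): hands the job in; it is judged then, once.
Readings, each from a call of its own:
- ctrl.current_t(): time.
- ctrl.current_q(): joint angles.
- ctrl.current_dq(): joint speeds.
- ctrl.current_effort(): joint torques, N m.
- ctrl.current_tool_pos(): TCP position.
- ctrl.current_eef_rot(): TCP orientation.
- ctrl.current_contact_force(): force on the tool from outside, world axes, zero at the start.
- ctrl.current_wrist_torque(): the same for the moment, N m.
- ctrl.current_grip_width(): opening from 0.0 (shut) to 1.0 (fully open).
- ctrl.current_grasp_force(): force on a finger pad.
Only numpy, scipy, OpenCV 4.12 (cv2) and the standard library are available. Lean on these libraries where they do the work, as an engineer would, in place of code of your own. Each camera call takes 0.05 s, during which the arm holds its last target. There are 200 camera calls.

## Working session

There is one attempt and no reset: what is moved stays moved. The work goes in short steps, each a Python script; the robot and the scene stay as the last script left them, time stands still between calls to the robot, and variables do not carry over. Pictures are saved under pics/ and viewed, at most 10 in all, crops included, and the job is handed in when it is done.

```bash
mkdir -p pics; python3 - <<'E'
from bench import ctrl
import cv2
for n in("scene","top"):
    cv2.imwrite(f"pics/{n}0.png",ctrl.read_camera(n))
    p=ctrl.camera_params(n);print(n,p)
print(ctrl.camera_params("wrist"),ctrl.current_eef_rot(),ctrl.current_t())
E
```

```text
scene {'fx': 435.0350730941896, 'fy': 435.0350730941896, 'cx': 256.8509156338894, 'cy': 193.5869627178731, 'D': array([-0.08089314,  0.        ,  0.        ,  0.        ,  0.        ]), 'pose': array([[ 0.56604221, -0.63646166,  0.52393967,  1.21857425],
       [ 0.82436732,  0.43996936, -0.35615373, -0.47953638],
       [-0.00383921,  0.63351678,  0.77371942,  1.14606329],
       [ 0.        ,  0.        ,  0.        ,  1.        ]])}
top {'fx': 372.69473633672925, 'fy': 372.69473633672925, 'cx': 255.44267365667548, 'cy': 191.26743499179278, 'D': array([0.00471283, 0.        , 0.        , 0.        , 0.        ]), 'pose': array([[-0.0291473 ,  0.99740552, -0.06582301,  0.42000335],
       [-0.9995495 , -0.02861178,  0.00906398,  0.01083798],
       [ 0.00715715,  0.06605754,  0.99779015,  1.45659728],
       [ 0.        ,  0.        ,  0.        ,  1.        ]])}
{'fx': 286.8001204538317, 'fy': 286.8001204538317, 'cx': 254.35993603996758, 'cy': 192.14010899675196, 'D': array([-0.07312613,  0.        ,  0.        ,  0.        ,  0.        ]), 'T_tool_cam': array([[-6.71571107e-04,  9.67935896e-01,  2.51196436e-01,
         6.97592591e-02],
       [ 9.99999770e-01,  6.72663000e-04,  8.15150442e-05,
        -6.23657052e-04],
       [-9.00692111e-05,  2.51196433e-01, -9.67936126e-01,
        -1.70527743e-01],
       [ 0.00000000e+00,  0.00000000e+00,  0.00000000e+00,
         1.00000000e+00]])} [[-9.32396631e-01  3.61436452e-01 -4.62132183e-04]
 [ 3.61436733e-01  9.32396193e-01 -9.09415185e-04]
 [ 1.02194490e-04 -1.01496720e-03 -9.99999480e-01]] 0.1
```

View pics/scene0.png

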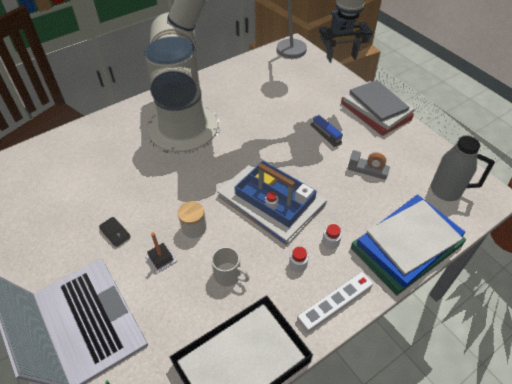

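View pics/top0.png

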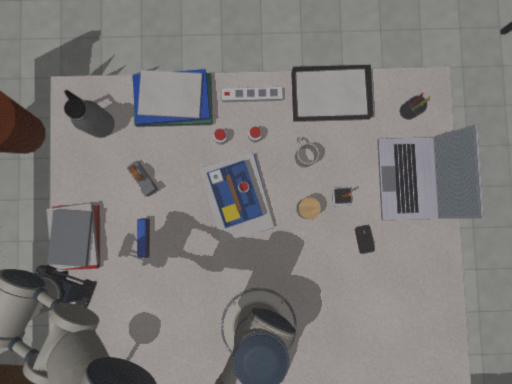

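The top picture shows the caddy at (236,192), with its white block at (215,177) and yellow note at (231,213). The stand with the orange stylus is at (343,196). Things that could be mistaken:
- **Stylus:** the pens in the cup at (413,105). I choose the one in the black block at (343,196).
- **Glue:** the loose pots at (220,135) and (255,132). The one I need is inside the caddy at (244,187).
- **Papers:** the stacks at (172,97) and (74,237). I choose the one under the caddy.

Next is a close crop to check.

```bash
cat > h.py <<'E'
import numpy as np, cv2
from bench import ctrl
def K(p): return np.array([[p["fx"],0,p["cx"]],[0,p["fy"],p["cy"]],[0,0,1]])
F=np.diag([1,-1,-1.])
def campose(n):
    p=ctrl.camera_params(n)
    if n!="wrist": return p,np.array(p["pose"])
    T=np.eye(4);T[:3,:3]=ctrl.current_eef_rot();T[:3,3]=ctrl.current_tool_pos()
    return p,T@p["T_tool_cam"]
def unproj(p,T,uv,z):
    a=cv2.undistortPoints(np.array([[uv]],float),K(p),p["D"])[0,0]
    d=T[:3,:3]@F@np.r_[a,1]; return T[:3,3]+d*(z-T[2,3])/d[2]
def proj(p,T,X):
    R=F@T[:3,:3].T
    return cv2.projectPoints(np.atleast_2d(np.array(X,float)),cv2.Rodrigues(R)[0],-R@T[:3,3],K(p),p["D"])[0][:,0]
def down(yaw): # tool x at yaw, z down
    c,s=np.cos(yaw),np.sin(yaw); return np.array([[c,s,0],[s,-c,0],[0,0,-1.]])
E
python3 - <<'E'
from h import *
t=cv2.imread("pics/top0.png");s=cv2.imread("pics/scene0.png")
r=lambda i,x,y,w,h,k:cv2.resize(i[y:y+h,x:x+w],None,fx=k,fy=k,interpolation=cv2.INTER_CUBIC)
A=r(t,195,145,80,95,5); B=r(t,315,170,60,60,5);C=r(s,225,155,110,90,4);D=r(s,130,220,60,60,3)
o=np.zeros((600,840,3),np.uint8); 
o[:475,:400]=A;o[:300,400:700]=B;o[300:300+300,400:840]=C[:300];o[0:180,700:840]=D[:,:140]
cv2.imwrite("pics/crop1.png",o[:, :800])
p,T=campose("top")
for n,uv,z in [("caddyblk",(215,177),.08),("stand",(343,196),.034),("papers c",(236,194),.03),("glue",(244,187),.087)]: print(n,unproj(p,T,uv,z))
E
```

```text
caddyblk [0.56811434 0.14669483 0.08      ]
stand [ 0.48609297 -0.33657379  0.034     ]
papers c [0.505759  0.0726782 0.03     ]
glue [0.52731615 0.04008658 0.087     ]
```

View pics/crop1.png

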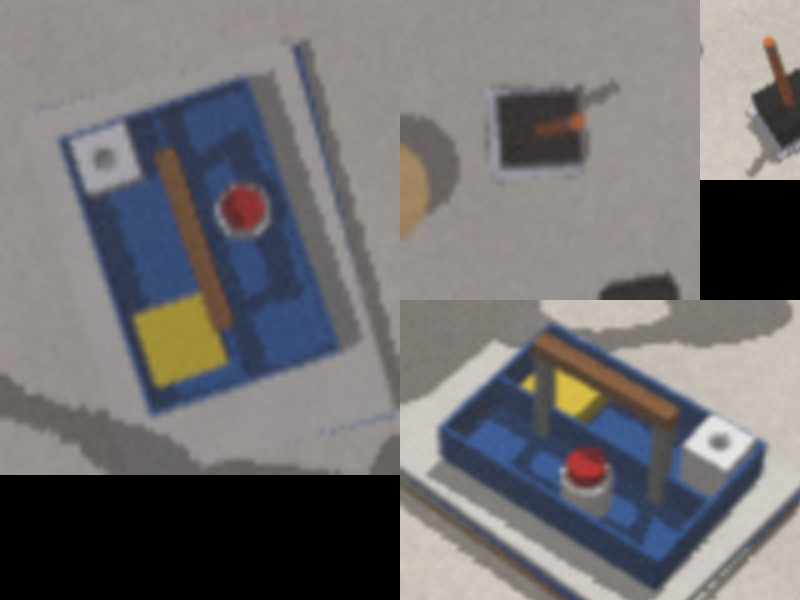

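The close crop confirms the choice. The stylus is in the black block, with its tip at crop (577,121). The caddy's white block has an empty hole at (104,159), and the bar runs from (167,152) to (223,327). I'll fit the poses from both views.

```bash
python3 - <<'E'
from h import *
from scipy.optimize import least_squares
A=lambda x,y:(195+(x+.5)/5-.5,145+(y+.5)/5-.5)
B=lambda x,y:(315+(x-400+.5)/5-.5,170+(y+.5)/5-.5)
C=lambda x,y:(225+(x-400+.5)/4-.5,155+(y-300+.5)/4-.5)
D=lambda x,y:(130+(x-700+.5)/3-.5,220+(y+.5)/3-.5)
obs=[("top",A(104,159),(83,45,50)),("top",A(69,136),(104,66,50)),("top",A(126,124),(104,24,50)),("top",A(143,184),(62,24,50)),
("top",A(167,152),(67,0,113)),("top",A(223,327),(-67,0,113)),("top",A(62,139),(110,75,40)),("top",A(248,77),(110,-75,40)),("top",A(340,350),(-110,-75,40)),("top",A(153,413),(-110,75,40)),
("scene",C(718,441),(83,45,50)),("scene",C(766,444),(110,75,40)),("scene",C(660,575),(110,-75,40)),("scene",C(440,430),(-110,-75,40)),("scene",C(550,324),(-110,75,40))]
cams={n:campose(n) for n in("top","scene")}
def f(v):
    c,s=np.cos(v[2]),np.sin(v[2]);r=[]
    for n,uv,q in obs:
        x,y,z=np.array(q)/1000; r.append(proj(*cams[n],[v[0]+c*x-s*y,v[1]+s*x+c*y,z+.03])[0]-uv)
    return np.ravel(r)
o=least_squares(f,[.51,.08,.2],x_scale=[.1,.1,.1],loss="soft_l1");v=o.x
print(v);print(f(v).reshape(-1,2).round(1).tolist())
c,s=np.cos(v[2]),np.sin(v[2]);print("hole",v[0]+c*.083-s*.045,v[1]+s*.083+c*.045)
print("stylus top",unproj(*cams["top"],B(577,121),.138),unproj(*cams["scene"],D(769,43),.138))
print("stand",unproj(*cams["top"],B(541,130),.034),"stylus hole",unproj(*cams["top"],B(536,130),.034))
E
```

```text
[0.50576051 0.07570622 0.30354628]
[[0.5, -0.3], [0.3, 0.8], [-0.4, -0.5], [-0.2, -1.8], [-0.4, -0.7], [0.7, 0.1], [-0.8, -0.2], [-0.0, -0.8], [0.8, 0.2], [-0.1, 0.8], [0.2, 0.4], [0.1, -0.0], [-0.4, -2.9], [-0.7, -0.6], [0.0, -0.5]]
hole 0.5715151780436554 0.14345814966090287
stylus top [ 0.48835946 -0.33639182  0.138     ] [ 0.49062057 -0.33829719  0.138     ]
stand [ 0.48764693 -0.33587614  0.034     ] stylus hole [ 0.48775705 -0.3320452   0.034     ]
```

```bash
python3 - <<'E'
from h import *
ori=down(np.radians(107.4))
print(ctrl.ik([.489,-.337,.094],ori),ctrl.ik([.5715,.1435,.128],ori),ctrl.ik([.506,.076,.116],down(.3036)))
ctrl.goto([.489,-.337,.22],ori)
im=ctrl.read_camera("wrist");cv2.imwrite("pics/w1.png",im)
p,T=campose("wrist"); print(proj(p,T,[[.489,-.337,.138],[.489,-.337,.034]]),ctrl.current_t(),ctrl.current_tool_pos())
E
```

```text
[-4.03328733e+01  3.36646601e+01  8.89846097e+01 -2.54444375e-14
  5.73507302e+01 -5.77328733e+01] [ 8.28997041e+00  3.08444899e+01  8.79197503e+01 -2.54444375e-14
  6.12357598e+01 -9.11002959e+00] [ 1.85284094e+00  2.65745795e+01  9.95108493e+01 -2.54444375e-14
  5.39145712e+01  7.44578423e+01]
[[253.65252622 196.81292035]
 [253.77263925 174.90259128]] 3.4917 [ 0.48932807 -0.33652673  0.22001552]
```

View pics/w1.png

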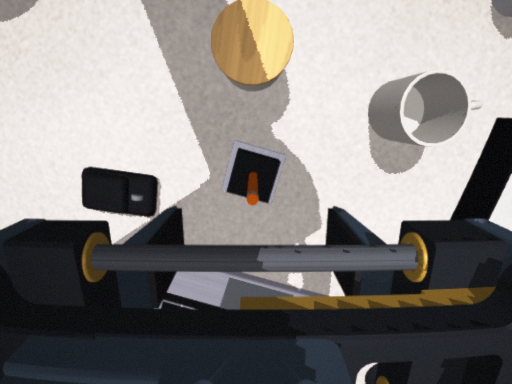

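The stylus's top end is at (252.5,199) in the wrist view, against a predicted (253.7,197). That agrees to about 1.5 mm, so I'll correct for it and grasp.

```bash
python3 - <<'E'
from h import *
ori=down(np.radians(107.4))
p,T=campose("wrist"); a=unproj(p,T,(252.7,198),.138); b=unproj(p,T,(253,176),.034);print(a,b)
x,y=(a[:2]+b[:2])/2
ctrl.command_gripper(.6)
ctrl.move_l([x,y,.094],vel=.12)
ctrl.command_gripper(0)
print(ctrl.current_grip_width(),ctrl.current_grasp_force(),ctrl.current_contact_force(),ctrl.current_tool_pos())
ctrl.move_l([x,y,.27],vel=.15)
ctrl.goto([.5715,.1435,.27],ori)
ctrl.move_l([.5715,.1435,.19],vel=.1)
print(ctrl.current_grip_width(),ctrl.current_tool_pos(),ctrl.current_t())
im=ctrl.read_camera("wrist");p,T=campose("wrist")
print(proj(p,T,[[.5715,.1435,.08],[.5715,.1435,.104]]))
k=cv2.resize(im[90:240,150:350],None,fx=4,fy=4,interpolation=cv2.INTER_CUBIC)
cv2.imwrite("pics/w2.png",k);cv2.imwrite("pics/w2full.png",im)
E
```

```text
[ 0.48850505 -0.33833521  0.138     ] [ 0.48848892 -0.33864183  0.034     ]
0.1116861228766417 29.999620718881488 [ 0.14628046 -0.16091202  0.36208875] [ 0.48850418 -0.33846721  0.09399275]
0.1141726546663773 [0.57189767 0.14352955 0.1905817 ] 10.2167
[[253.56875823 188.79211163]
 [253.55518365 194.98220937]]
```

View pics/w2.png

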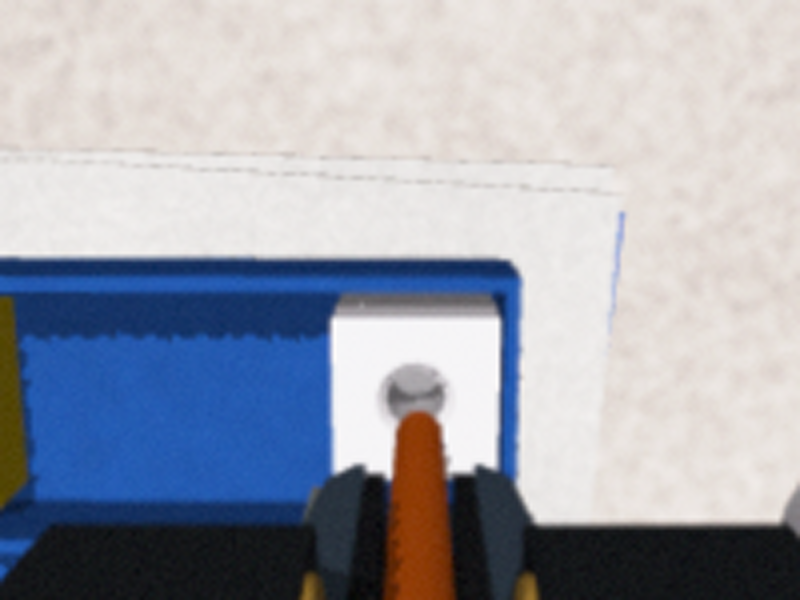

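The hole centre is at crop (415,398), which is full pixel (253.5,189) and matches the prediction. The foot's far edge is at (418,412), which suggests the foot sits about 2 mm towards tool −x. I'll correct for that, lower to just above the mouth and look again.

```bash
python3 - <<'E'
from h import *
p,T=campose("wrist");R=np.array(ctrl.current_eef_rot());t=np.array(ctrl.current_tool_pos())
fz=t[2]-.086
C=lambda x,y:(150+(x+.5)/4-.5,90+(y+.5)/4-.5)
e=unproj(p,T,C(418.5,412),fz)  # far (+tool x) edge of foot
foot=e-R[:,0]*.0047; h=unproj(p,T,C(415.5,398),.08)
print("foot in tool",R.T@(foot-t),"hole",h)
d=(h-foot)[:2]; print("shift",d, R.T[:2,:2]@d)
n=t[:2]+d
ctrl.move_l([n[0],n[1],.174],vel=.06)
t=np.array(ctrl.current_tool_pos());im=ctrl.read_camera("wrist")
k=cv2.resize(im[150:250,200:310],None,fx=6,fy=6,interpolation=cv2.INTER_CUBIC)
cv2.imwrite("pics/w3.png",k);print(t,ctrl.current_t())
E
```

```text
foot in tool [-2.14411733e-03  9.16345931e-05  8.59997504e-02] hole [0.57153681 0.14314862 0.08      ]
shift [-0.00125118  0.00159851] [ 0.00189948 -0.000716  ]
[0.57039073 0.14518243 0.17353564] 10.7333
```

View pics/w3.png

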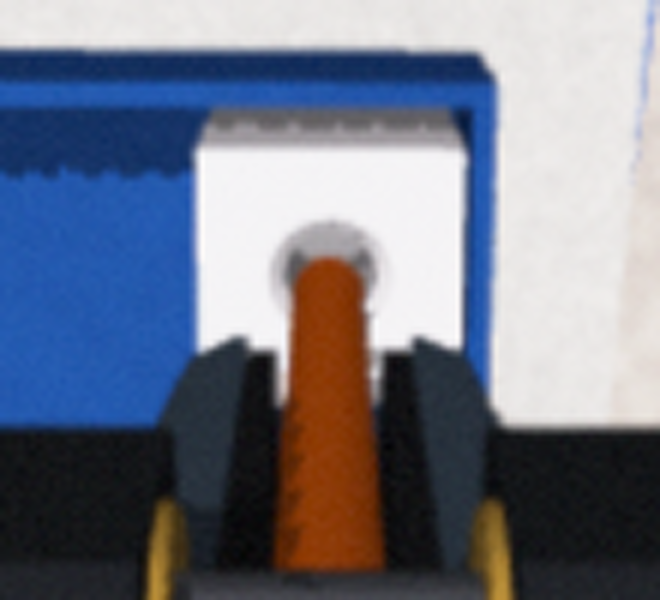

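The foot is centred over the hole: x is 328 against 326, and y is about 273 once I allow for 7.5 mm of parallax. Inserting now.

```bash
python3 - <<'E'
from h import *
t=np.array(ctrl.current_tool_pos())
f0=np.array(ctrl.current_contact_force())
c=ctrl.move_l([.57039,.14518,.1265],vel=.04,contact_N=5)
print(c,ctrl.current_tool_pos(),np.array(ctrl.current_contact_force())-f0,ctrl.current_t())
E
```

```text
True [0.570388   0.14518099 0.12787873] [-0.74793186 -0.17816354  7.63277506] 11.8167
```

```bash
python3 - <<'E'
from h import *
ctrl.command_gripper(.4)
ctrl.move_l([.57039,.14518,.26],vel=.15)
ctrl.command_gripper(.75)
ctrl.goto([.5058,.0757,.26],down(.3036))
im=ctrl.read_camera("wrist");p,T=campose("wrist")
c,s=np.cos(.3036),np.sin(.3036)
w=lambda x,y,z:[.5058+c*x-s*y,.0757+s*x+c*y,z]
print(proj(p,T,[w(67,0,143),w(-67,0,143)] if 0 else [w(.067,0,.143),w(-.067,0,.143),w(.083,.045,.172)]).round(1).tolist(),ctrl.current_t())
s_=ctrl.read_camera("scene")
o=np.zeros((384,512+288,3),np.uint8);o[:,:512]=im;o[:288,512:]=cv2.resize(s_[160:256,230:326],None,fx=3,fy=3)
cv2.imwrite("pics/w4.png",o)
E
```

```text
[[253.5, 122.3], [253.5, 248.4], [201.7, 104.1]] 15.5
```

View pics/w4.png

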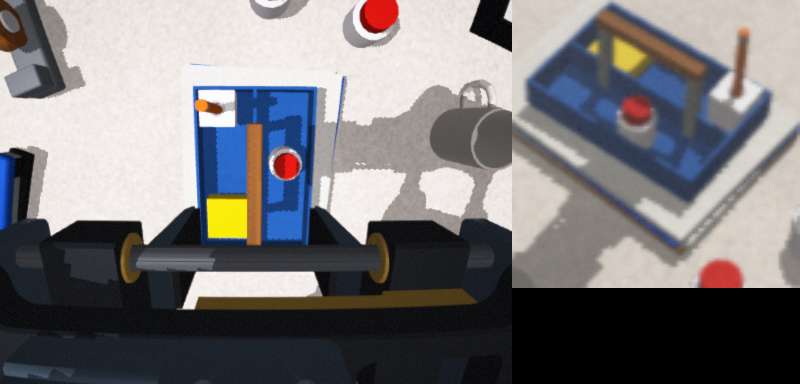

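The stylus stands upright in the hole, with its top at (201,104) as predicted. The bar's far end is at (254,124), within about 2 px of prediction. Next I'll grip the bar and lift.

```bash
python3 - <<'E'
from h import *
ctrl.move_l([.5058,.0757,.116],vel=.12,contact_N=8)
print(ctrl.current_tool_pos())
ctrl.command_gripper(0)
print(ctrl.current_grip_width()*91,ctrl.current_grasp_force(),ctrl.current_contact_force())
x,y,z=ctrl.current_tool_pos()
ctrl.move_l([x,y,z+.012],vel=.03)
ctrl.sleep(.3)
print(ctrl.current_contact_force(),ctrl.current_wrist_torque())
ctrl.move_l([x,y,z+.1],vel=.06)
ctrl.sleep(.5)
print(ctrl.current_tool_pos(),ctrl.current_eef_rot()[2],ctrl.current_grip_width()*91,ctrl.current_contact_force(),ctrl.current_wrist_torque(),ctrl.current_t())
im=ctrl.read_camera("wrist");s_=ctrl.read_camera("scene")
o=np.zeros((384,800,3),np.uint8);o[:,:400]=im[:,56:456];o[:,400:]=cv2.resize(s_[130:258,215:348],(400,384))
cv2.imwrite("pics/w5.png",o)
E
```

```text
[0.50621199 0.07571119 0.1165529 ]
16.225263643597955 29.995627999305725 [ 0.31985717  1.15848035 -0.61680961]
[-0.10433859 -0.03470818 -3.77330128] [-0.10163522  0.13172561 -0.00836702]
[0.50573745 0.07575983 0.21595328] [ 6.85792414e-06 -1.78570852e-05 -1.00000000e+00] 15.977173292035495 [ 0.04070805 -0.32071586 -4.69140525] [-0.10649322  0.18631281  0.01977559] 20.7167
```

View pics/w5.png

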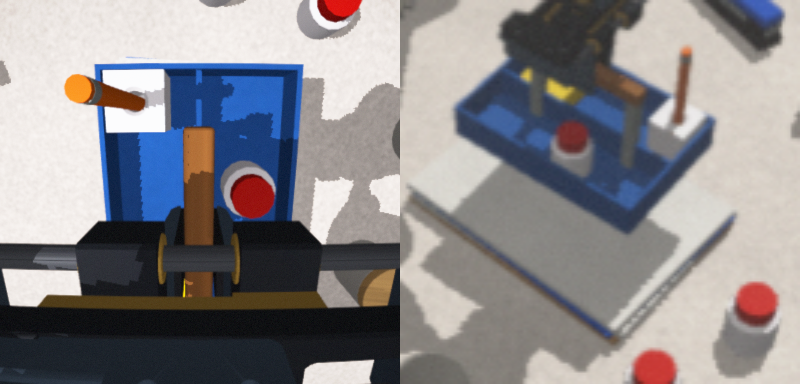

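The caddy is held over the papers with the stylus and glue both upright. I'll check that it's level by comparing the wrist-view corners with a level model: far wall corners at px (152,66) and (358,66), bar end top edge at (241–270,128).

```bash
python3 - <<'E'
from h import *
p,T=campose("wrist");R=np.array(ctrl.current_eef_rot());t=np.array(ctrl.current_tool_pos())
for pitch in(0,2,4,-2):
    a=np.radians(pitch);q=np.array([[110,75,40],[110,-75,40],[67,8,113],[67,-8,113],[83,45,180-38]])/1000.-[0,0,.105]
    q=q@np.array([[np.cos(a),0,np.sin(a)],[0,1,0],[-np.sin(a),0,np.cos(a)]]).T
    q=q*[1,-1,-1]+[0,0,-.019]  # tool frame: x=caddy x, y=-caddy y, z down
    print(pitch,proj(p,T,q@R.T+t).round(1).tolist())
ctrl.sleep(.5);print(ctrl.current_wrist_torque(),np.abs(ctrl.current_dq()).max(),ctrl.current_tool_pos())
E
```

```text
0 [[148.2, 63.0], [357.9, 62.8], [236.2, 125.6], [268.9, 125.5], [135.1, 86.0]]
2 [[150.2, 67.3], [355.9, 67.1], [236.5, 125.0], [268.7, 124.9], [137.8, 83.5]]
4 [[152.2, 71.6], [354.0, 71.4], [236.8, 124.5], [268.4, 124.5], [140.5, 81.4]]
-2 [[146.0, 58.7], [360.0, 58.5], [235.9, 126.4], [269.1, 126.3], [132.3, 88.9]]
[-0.08388963  0.18690395  0.06051695] 0.09783110744115317 [0.50575729 0.07574471 0.21597285]
```

The rows are all shifted by about +2.7 px together, including the bar end, so the tilt is about 0 to 1°. It's level and still, so I'm handing in.

```bash
python3 -c "
from bench import ctrl
print(ctrl.sign_off(),ctrl.current_t())"
```

```text
the job is handed in; nothing more can be done
the job is handed in; nothing more can be done
```

The job is handed in: the stylus is fully down in the caddy's hole, and the arm is holding the caddy level and still by its bar about 10 cm above the papers, with the stylus and glue pot still upright in it.

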